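# Hang the bin of brass fittings on the louvred rack

### The job

Hang the red bin of brass fittings in the empty place on the louvred rack, between the two grey bins: lift it over the top louvre and let it down so that its lip catches behind the louvre and it hangs fully home, level, clear of the bench. Keep it upright on the way so that nothing spills, and leave the blue and yellow bins where they stand.

Things in the scene. Friction and masses are not known exactly. Their poses are not given: they have to be found in the camera images.
- bin_red: Red bin of brass fittings, 76 mm deep (x), 90 wide, 90 high, 0.4 kg. Origin mid-underside; z up, x to its back. Grip to pinch across y: upright plate at the origin, 14 mm thick in y, 56 long, from the rim (z 90) up to z 140. Behind the back wall (x 38) a slick ledge (underside z 86), then a lip sloping down and back to z 40, x 79, 60 wide; slot between wall and lip 9 mm wide at top, 37 at mouth.
- bin_blue: Blue bin of steel studs, of the same shape and size as the red bin, loose on the bench; origin at the centre of its underside, grip top 140 mm up. Leave it alone.
- bin_yellow: Yellow bin of dark nuts, of the same shape and size as the red bin, loose on the bench; origin at the centre of its underside, grip top 140 mm up. Leave it alone.
- rack: Grey louvred rack, 350 mm wide, fixed. Origin: bench level, mid-width, at louvres' front faces; x to its back, z up. Top louvre: strip x 0 to 5 mm, top edge z 140, open behind. Lower louvres, flush in front, back the bin. Grey bins hang at both ends, 71 mm out in front, rims to z 144; empty place 160 mm wide, centred y 0. Red bin hung home: its origin at x -40, z 54, its x along the rack's x.
Mind the look-alikes: they are no part of the job. Of the things that look like the bin_red, the largest one is meant.

How it is judged:
By the outcome, as a careful person would: the job done as asked, in the order asked, and still so for the second after the job is handed in, with the robot touching nothing.
It also fails if it takes over 40 s, if anything falls off the work surface, if the arm or the gripper's body presses on something with over 40 N, if the wrist force passes 120 N, or if a joint passes its speed limit or range.

### The arm

A 6-joint arm with a two-finger parallel gripper is mounted at the origin on the work surface. World frame = base frame: x ahead of the robot, y to its left, z up, the work surface at z = 0. Lengths are in m, angles in rad, forces in N, time in s.
With the tool pointing down it reaches from about 0.35 to 0.775 m from the base axis. Payload 5.5 kg.
Tool frame: the origin (TCP) lies at the very end of the fingers, on their centre line; the grasp point (between the pads) lies 19 mm behind it (env.grip_point_offset is the distance from the TCP to the grasp point, in m); z points along the fingers, y is the line along which they close (so a half turn about z gives the same grasp; the last joint's range is limited). The gripper opens to 85 mm and grips with 20 to 120 N. Pads are 22 mm wide; open, the fingers measure 114 mm over their backs; the gripper's body (76 mm by 85 mm) begins 54 mm behind the grasp point. The pads swing forward as they close: fully open they stand 13 mm farther back than shut.
Start: joints at [-1.42, 0.313, 0.046, 1.304, 0, 1.431], TCP at [0.165, -0.551, 0.199] pointing down, gripper open.
Joint ranges: [-2.76, 2.76], [-0.86, 1.69], [-1.03, 1.26], [-2.2, 2.34], [-1.47, 1.5], [-3.14, 3.14]. Speed limits (rad/s): [2.57, 2.57, 3.14, 3.14, 3.14, 3.14].

### API

Orientations are given as a unit quaternion [w, x, y, z].
In Python, from workcell import sensors, imaging, workorder, env gives the robot as it stands.
- The arm moves only by the shell command python3 -m handwheel 'ROWS' [FORCE]. ROWS is JSON, a list of rows, each a list of 5 numbers: the shift along the tool's x, y, z in mm, then the turn about the tool's z in rad, then the opening, from 0 (shut) to 1 (fully open). A call has 1 to 8 rows; each row is the pose to reach, as a shift and turn from the pose commanded when the call began, along the tool's axes at that moment; what a row does not reach only later rows make up. A row lasts 1/10 s, in which the tool goes at most 50 mm and 8.59 degrees, less where a joint would pass 70% of its speed; a pose out of reach is approached as far as the arm can. A call with a gripper value outside its range is refused whole. The fingers move at their own pace and stop on an object; FORCE is the grip in N (left out, the last holds). Time passes only in rows, so rows that repeat a pose let the fingers close. It gives the time, the measured TCP pose, the force, the opening and the grip force at its end, in the units of the state.
- sensors.get_state(): the state, without advancing time (a new reading comes with each control period).
- imaging.read_camera(name): name is "scene" or "side" or "wrist"; returns a dict with "color" (400x640x3 uint8, blue, green, red), "z_map" (400x640 float32, m along the optical axis (not along the pixel's ray), 0 where there is no reading), "fx", "fy", "cx", "cy" (pixels), "xyz" and "rotation" of the camera in the world. Camera axes: x right, y down, z forward; pixel columns grow to the right and rows downward; lengths in m; the calibration is good to about 2 mm. The wrist camera is an equidistant fisheye: a pixel r from the principal point sees the ray r / f radians off the axis. A picture is of the moment at which its call begins.
- workorder.hand_in(): hands the job in; it is judged then, once.
The state is a dict: "clock": time; "joint_pos": joint angles; "qvel": joint speeds; "tau": joint torques, N m; "tcp_pos": TCP position; "orientation": TCP orientation; "wrist_force": force on the tool from outside, world axes, zero at the start; "ft_torque": the same for the moment, N m; "finger_gap": finger opening in m; "grip_force": force on a finger pad.
Only numpy, scipy, OpenCV 4.12 (cv2) and the standard library are available. Lean on these libraries where they do the work, as an engineer would, in place of code of your own. Each camera call takes 0.05 s, during which the arm holds its last target. There are 200 camera calls.

## Working session

There is one attempt and no reset: what is moved stays moved. The work goes in short steps, Python scripts to look and compute and a shell command to move; the robot and the scene stay as the last step left them, time stands still between calls to the robot, and variables do not carry over. Pictures are saved under pics/ and viewed, at most 10 in all, crops included, and the job is handed in when it is done.

```bash
mkdir -p pics
python3 - <<'E'
from workcell import sensors, imaging
import cv2, numpy as np, pickle
d={}
for n in ("scene","side"):
    c=imaging.read_camera(n); d[n]=c
    cv2.imwrite(f"pics/{n}0.png",c["color"]); print(n,c["fx"],c["cx"],c["cy"],c["xyz"],c["rotation"])
pickle.dump(d,open("d0.pkl","wb"))
s=sensors.get_state();print(s["clock"],s["tcp_pos"],s["orientation"])
E
```

```text
scene 391.3270478591273 316.24175439848807 200.76632370728896 [1.07992413 0.05338523 0.7358618 ] [-0.20900975  0.61414077  0.71566398 -0.25878777]
side 484.12936120861093 320.529957268538 191.79742249513822 [0.14153117 0.63222695 0.88408893] [ 0.09461382 -0.25146364  0.89707362 -0.35081787]
0.1 [ 0.16475281 -0.55034057  0.19838397] [-8.30399017e-04  9.89450923e-01  1.44866080e-01 -1.51206944e-05]
```

View pics/scene0.png

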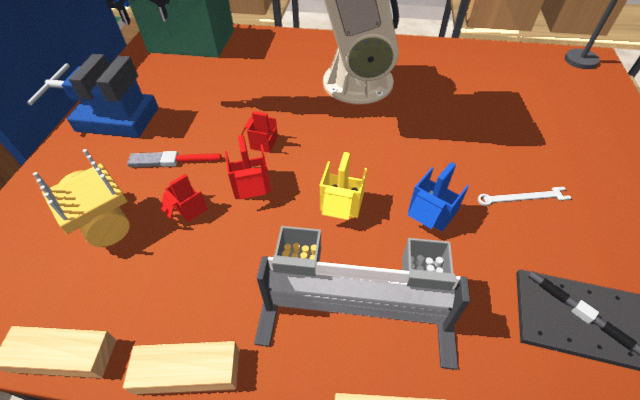

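View pics/side0.png

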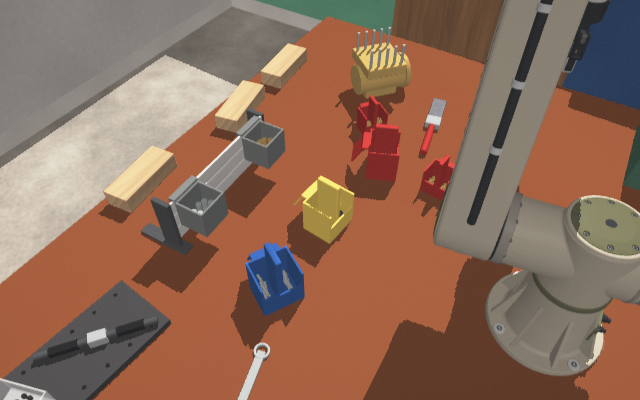

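The scene view shows the large red bin at about (247,172), with two smaller red ones at (262,132) and (184,200). Yellow is at (343,190) and blue at (437,200). The rack's top louvre runs from (268,265) to (465,285) between the grey bins. Side view: the red bin is at (383,152), and the rack runs from (165,205) to (255,120).

```bash
cat > h.py <<'E'
import numpy as np, cv2
from scipy.spatial.transform import Rotation as R
def rot(c): 
    q=np.ravel(c["rotation"]); return R.from_quat(q[[1,2,3,0]]).as_matrix()
def cloud(c):
    z=c["z_map"]; v,u=np.mgrid[:400,:640]
    x,y=(u-c["cx"])/c["fx"],(v-c["cy"])/c["fy"]
    P=np.stack([x*z,y*z,z],-1)@rot(c).T+c["xyz"]; P[z==0]=np.nan
    return P
def redmask(c):
    h=cv2.cvtColor(c["color"],cv2.COLOR_BGR2HSV); H=h[...,0]
    return (((H<4)|(H>172))&(h[...,1]>150)&(h[...,2]>60))
def rect(P):
    (a,b),(w,h),t=cv2.minAreaRect((P[:,:2]*1000).astype(np.float32)); return np.round([a,b,w,h,t],1)
E
python3 - <<'E'
import pickle; from h import *
d=pickle.load(open("d0.pkl","rb"))
for n in d:
    c=d[n];P=cloud(c); ok=np.isfinite(P[...,2])
    print(n,"bench z",np.nanmedian(P[...,2]))
    m=(redmask(c)&ok&(P[...,2]>.012)).astype(np.uint8)
    k,l,st,_=cv2.connectedComponentsWithStats(m)
    for i in range(1,k):
        if st[i,4]<150: continue
        Q=P[l==i]; print(" red",st[i],Q.min(0).round(3),Q.max(0).round(3))
        for lo,hi in((.1,.15),(.13,.15),(.075,.095)):
            T=Q[(Q[:,2]>lo)&(Q[:,2]<hi)]
            if len(T)>8: print("   ",lo,len(T),rect(T))
    # rack top
    h=cv2.cvtColor(c["color"],cv2.COLOR_BGR2HSV)
    g=ok&(h[...,1]<60)&(P[...,0]>.45)&(P[...,0]<.85)&(abs(P[...,1])<.3)
    for lo,hi in((.133,.1425),(.1425,.15),(.02,.13)):
        T=P[g&(P[...,2]>lo)&(P[...,2]<hi)]
        print(" grey",lo,len(T),rect(T) if len(T) else "")
E
```

```text
scene bench z 0.0008918923227707598
 red [ 225  111   52   88 2443] [ 0.281 -0.285  0.012] [ 0.548 -0.168  0.143]
    0.1 214 [ 401.8 -222.4  186.    38.     3.9]
    0.13 115 [ 468.8 -224.3   53.6   12.8   23. ]
    0.075 602 [ 421.8 -234.9  219.3   99.4   12.5]
 red [176 154  45   7 245] [ 0.392 -0.439  0.012] [ 0.425 -0.325  0.024]
 red [ 161  174   46   45 1204] [ 0.532 -0.401  0.012] [ 0.618 -0.306  0.106]
    0.1 64 [ 561.4 -349.7   10.1   39.3   53.9]
    0.075 120 [ 563.6 -347.     7.    39.    48.4]
 grey 0.133 1498 [725.7  66.2 116.6 350.    1.8]
 grey 0.1425 859 [759.4  67.5  47.  348.2   1.8]
 grey 0.02 9353 [629.2  55.4 328.  350.4   4.7]
side bench z 0.0008157982882802672
 red [ 351   96   50   82 2495] [ 0.416 -0.389  0.012] [ 0.618 -0.164  0.143]
    0.1 402 [ 522.8 -276.4   53.9  188.9   44.5]
    0.13 150 [ 467.3 -220.7   55.1   17.4   25.1]
    0.075 582 [ 501.1 -271.2   97.7  212.2   23. ]
 red [420 124  14  29 191] [ 0.388 -0.436  0.013] [ 0.424 -0.322  0.025]
 red [421 155  34  43 772] [ 0.288 -0.267  0.012] [ 0.352 -0.192  0.106]
    0.1 50 [ 316.  -225.6   39.6   10.1   80.9]
    0.075 58 [ 312.2 -222.8   38.6    9.4   69.1]
 grey 0.133 1015 [647.7  66.5 272.5 352.2   2. ]
 grey 0.1425 398 [758.3  71.9  45.6 349.8   1.8]
 grey 0.02 4834 [621.8  75.1 323.4 369.4   2.1]
```

Run:
```python
import pickle; from h import *
d=pickle.load(open("d0.pkl","rb"))
def loc(P,o,deg):
    a=np.radians(deg); x=P[...,0]-o[0];y=P[...,1]-o[1]
    return x*np.cos(a)+y*np.sin(a),-x*np.sin(a)+y*np.cos(a),P[...,2]
for n in d:
    c=d[n];P=cloud(c); x,y,z=loc(P,(.468,-.2225),24)
    m=redmask(c)&(abs(x)<.1)&(abs(y)<.06)&(z>.012)
    print(n,"bin x hist (10mm) from -100",np.histogram(x[m],np.arange(-.1,.101,.01))[0])
    print("  y hist",np.histogram(y[m],np.arange(-.06,.061,.01))[0])
    r=m&(z>.08)&(z<.093); print("  rim extents",np.percentile(x[r],[1,99]).round(3),np.percentile(y[r],[1,99]).round(3))
    for s in(1,-1):
        for zz in (.05,.07,.088): 
            q=m&(s*x>.036)&(abs(z-zz)<.006); print("  side",s,zz,q.sum(),np.median(x[q]) if q.any() else "", np.percentile(y[q],[2,98]) if q.any() else "")
    x,y,z=loc(P,(.75,.066),1.8); h=cv2.cvtColor(c["color"],cv2.COLOR_BGR2HSV)
    for lo,hi in((-.07,-.03),(-.02,.02),(.03,.07)):
        for zz in (.05,.08,.11,.128,.137,.142):
            q=(h[...,1]<70)&(y>lo)&(y<hi)&(abs(x)<.1)&(abs(z-zz)<.003)
            print("  rack",lo,zz,q.sum(),np.percentile(x[q],[5,50,95]).round(4) if q.any() else "")
    q=(h[...,1]<70)&(x<-.02)&(x>-.065)&(abs(z-.143)<.006)&(abs(y)<.2)
    yy=np.sort(y[q]); print("  grey bins y", yy[0],yy[yy<0].max(),yy[yy>0].min(),yy[-1])
```

```text
scene bin x hist (10mm) from -100 [  0   0   0   0   0   7 235  31  32  31  33  33 126 347 101 245 219 118
   0   0]
  y hist [  0 139 134 164 163 258 212 150 137 147  54   0]
  rim extents [-0.036  0.056] [-0.046  0.043]
  side 1 0.05 162 0.07073817888692209 [-0.03191397  0.03574743]
  side 1 0.07 168 0.05951813649450918 [-0.03149983  0.03681172]
  side 1 0.088 227 0.047839740439667204 [-0.03101641  0.03772512]
  side -1 0.05 59 -0.03750005948908854 [-0.04091537  0.03836534]
  side -1 0.07 0  
  side -1 0.088 6 -0.038819586431935574 [-0.04485417  0.04424975]
  rack -0.07 0.05 30 [0.0087 0.0183 0.0193]
  rack -0.07 0.08 30 [0.0152 0.0171 0.0188]
  rack -0.07 0.11 44 [-0.0073 -0.0061 -0.0005]
  rack -0.07 0.128 38 [-0.0075 -0.0067 -0.0058]
  rack -0.07 0.137 63 [-0.0116 -0.0073 -0.006 ]
  rack -0.07 0.142 59 [-0.0116 -0.0081 -0.0061]
  rack -0.02 0.05 33 [0.0083 0.0181 0.0188]
  rack -0.02 0.08 31 [0.0156 0.0172 0.0187]
  rack -0.02 0.11 46 [-0.0071 -0.0064 -0.0003]
  rack -0.02 0.128 36 [-0.0072 -0.0068 -0.0057]
  rack -0.02 0.137 64 [-0.0117 -0.007  -0.006 ]
  rack -0.02 0.142 58 [-
[... 1219 characters left out ...]
6 -0.0092 -0.0044]
  rack -0.07 0.142 26 [-0.012  -0.009  -0.0055]
  rack -0.02 0.05 23 [-0.0114 -0.0099 -0.0083]
  rack -0.02 0.08 21 [-0.0111 -0.0092 -0.008 ]
  rack -0.02 0.11 14 [-0.0104 -0.0099 -0.0081]
  rack -0.02 0.128 23 [-0.0112 -0.0099 -0.0086]
  rack -0.02 0.137 30 [-0.0104 -0.0092 -0.0047]
  rack -0.02 0.142 23 [-0.0108 -0.0084 -0.0058]
  rack 0.03 0.05 0 
  rack 0.03 0.08 10 [-0.0102 -0.0088 -0.0069]
  rack 0.03 0.11 16 [-0.0114 -0.0093 -0.008 ]
  rack 0.03 0.128 26 [-0.0112 -0.0097 -0.0077]
  rack 0.03 0.137 39 [-0.011  -0.0094 -0.0047]
  rack 0.03 0.142 30 [-0.0107 -0.0077 -0.0049]
  grey bins y -0.14927333227903158 -0.07357923330061412 0.08455162327565764 0.16029529842014986
```

```bash
cat > go.py <<'E'
import sys; from workcell import sensors; from h import *
# args: x y z (mm) yaw(deg) -> shift in tool axes
s=sensors.get_state(); q=np.ravel(s["orientation"]); T=R.from_quat(q[[1,2,3,0]]).as_matrix()
t=np.array(list(map(float,sys.argv[1:4]))); yaw=np.degrees(np.arctan2(T[1,0],T[0,0]))
print("t",s["clock"],"at",(s["tcp_pos"]*1000).round(1) if hasattr(s["tcp_pos"],'round') else s["tcp_pos"],"yaw",yaw.round(2),"tilt z",T[:,2].round(4))
print("shift",(T.T@(t-np.array(s["tcp_pos"])*1000)).round(1),"turn",np.radians(yaw-float(sys.argv[4])).round(3),"F",np.round(s["wrist_force"],1),"gap",s["finger_gap"],"grip",s["grip_force"])
E
python3 go.py 468 -222.5 200 24
```

```text
t 0.1 at [ 164.8 -550.3  198.4] yaw 16.66 tilt z [-3.0e-04  1.6e-03 -1.0e+00]
shift [ 384.5 -227.1   -1.2] turn -0.128 F [-0.3  0.5 -0.2] gap 0.0848563500003645 grip 0.0
```

```bash
python3 -m handwheel '[[40,-24,0,0,1],[80,-47,0,-0.03,1],[120,-71,0,-0.06,1],[160,-95,0,-0.09,1],[200,-118,0,-0.128,1],[240,-142,0,-0.128,1],[280,-165,0,-0.128,1],[310,-183,0,-0.128,1]]' 40; python3 go.py 468 -222.5 200 24
```

```text
clock: 0.9
tcp_pos: [0.4105, -0.2844, 0.199]
orientation: [-0.0, 0.978, 0.209, -0.0]
wrist_force: [-0.0, -0.4, 0.9]
finger_gap: 0.0854
grip_force: 0.0
t 0.9 at [ 410.5 -284.4  199. ] yaw 24.07 tilt z [-2.e-04  6.e-04 -1.e+00]
shift [ 77.7 -33.   -1. ] turn 0.001 F [-0.  -0.4  0.9] gap 0.08540929374527802 grip 0.0
```

```bash
python3 -m handwheel '[[35,-16,0,0,1],[60,-28,0,0,1],[77,-33,0,0,1],[77,-33,0,0,1],[77,-33,0,0,1]]'; python3 go.py 468 -222.5 99 24
python3 - <<'E'
from workcell import imaging; import cv2
c=imaging.read_camera("wrist"); cv2.imwrite("pics/w1.png",c["color"])
c=imaging.read_camera("side"); cv2.imwrite("pics/s1.png",c["color"])
E
```

```text
clock: 1.4
tcp_pos: [0.466, -0.225, 0.1988]
orientation: [-0.0, 0.978, 0.208, -0.001]
wrist_force: [-0.0, -0.8, 0.1]
finger_gap: 0.0851
grip_force: 0.0
t 1.4 at [ 466.  -225.   198.8] yaw 24.05 tilt z [-1.1e-03  1.0e-04 -1.0e+00]
shift [ 2.9 -1.4 99.8] turn 0.001 F [-0.  -0.8  0.1] gap 0.08509058678787988 grip 0.0
```

View pics/w1.png

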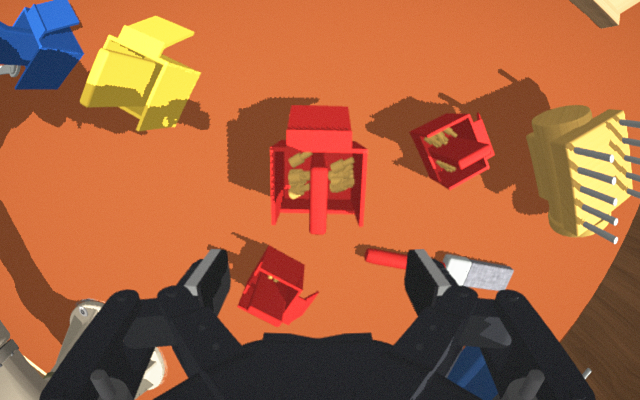

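The wrist view shows the red bin square to the tool. Its plate is at (318,200), midway between the fingers (about 208 and 428), with the lip at the top (318,127). I'm going down to grip it.

```bash
python3 -m handwheel '[[2,-1,30,0,1],[2,-1,60,0,1],[2,-1,85,0,1],[2,-1,98,0,1],[2,-1,99,0,1]]' 60; python3 -m handwheel '[[0,0,0,0,0],[0,0,0,0,0],[0,0,0,0,0],[0,0,0,0,0],[0,0,0,0,0],[0,0,0,0,0],[0,0,0,0,0],[0,0,0,0,0]]' 70;python3 go.py 468 -222.5 250 24
```

```text
clock: 2.0
tcp_pos: [0.4655, -0.2234, 0.0982]
orientation: [-0.001, 0.978, 0.207, -0.002]
wrist_force: [0.3, -0.5, -0.4]
finger_gap: 0.0853
grip_force: 0.0
clock: 2.8
tcp_pos: [0.4684, -0.2241, 0.1008]
orientation: [0.001, 0.978, 0.208, 0.001]
wrist_force: [1.0, -1.8, 4.1]
finger_gap: 0.0116
grip_force: 69.4
t 2.8 at [ 468.4 -224.1  100.8] yaw 24.0 tilt z [ 0.0015 -0.0012 -1.    ]
shift [   0.4   -1.3 -149.2] turn -0.0 F [ 1.  -1.8  4.1] gap 0.011584874436384762 grip 69.4212019443512
```

```bash
python3 -m handwheel '[[0,0,-5,0,0],[0,0,-15,0,0],[0,0,-32,0,0],[0,0,-52,0,0],[0,0,-72,0,0],[0,0,-92,0,0],[0,0,-112,0,0],[0,0,-125,0,0]]' 70;python3 -m handwheel '[[0,0,-10,0,0],[0,0,-15,0,0],[0,0,-16,0,0]]' 70; python3 go.py 620 64 240 1.8
```

```text
clock: 3.6
tcp_pos: [0.4675, -0.2233, 0.2267]
orientation: [0.0, 0.978, 0.208, 0.0]
wrist_force: [-0.1, -0.1, -4.1]
finger_gap: 0.0117
grip_force: 68.5
clock: 3.9
tcp_pos: [0.4677, -0.2234, 0.2414]
orientation: [0.0, 0.978, 0.208, -0.0]
wrist_force: [0.2, 0.3, -3.2]
finger_gap: 0.0115
grip_force: 68.5
t 3.9 at [ 467.7 -223.4  241.4] yaw 24.0 tilt z [-1.e-04 -0.e+00 -1.e+00]
shift [ 256.1 -200.7    1.4] turn 0.387 F [ 0.2  0.3 -3.2] gap 0.011513056678087212 grip 68.5286271572113
```

```bash
python3 -m handwheel '[[4,-3,-8,0,0],[14,-11,-18,0.02,0],[30,-24,-28,0.05,0],[50,-39,-35,0.08,0],[70,-55,-38,0.12,0],[92,-72,-38,0.16,0],[114,-89,-38,0.2,0],[136,-106,-38,0.24,0]]' 70;python3 go.py 620 64 275 1.8
```

```text
clock: 4.7
tcp_pos: [0.549, -0.0699, 0.2789]
orientation: [-0.0, 0.996, 0.089, -0.001]
wrist_force: [0.4, -1.0, -3.7]
finger_gap: 0.011
grip_force: 68.5
t 4.7 at [549.  -69.9 278.9] yaw 10.16 tilt z [-1.1e-03  4.0e-04 -1.0e+00]
shift [  93.5 -119.3    3.9] turn 0.146 F [ 0.4 -1.  -3.7] gap 0.011048173012010404 grip 68.52743625640869
```

```bash
python3 -m handwheel '[[22,-11,0,0.04,0],[44,-22,0,0.08,0],[66,-33,0,0.11,0],[86,-43,0,0.13,0],[103,-51,0,0.14,0],[115,-57,0,0.14,0],[120,-60,0,0.14,0],[120,-60,0,0.14,0]]' 70;python3 go.py 620 64 275 1.8
```

```text
clock: 5.5
tcp_pos: [0.6563, 0.0098, 0.2782]
orientation: [-0.0, 1.0, 0.02, -0.001]
wrist_force: [-0.2, -0.9, -3.5]
finger_gap: 0.0112
grip_force: 68.5
t 5.5 at [656.3   9.8 278.2] yaw 2.28 tilt z [-1.6e-03  2.0e-04 -1.0e+00]
shift [-34.1 -55.6   3.3] turn 0.008 F [-0.2 -0.9 -3.5] gap 0.01116216814041423 grip 68.53521823883057
```

```bash
python3 -m handwheel '[[0,-5,0,0,0],[-1,-18,0,0,0],[-3,-34,0,0,0],[-5,-48,0,0.008,0],[-6,-55,0,0.008,0],[-6,-58,0,0.008,0],[-6,-58,0,0.008,0],[-6,-58,0,0.008,0]]' 70;python3 go.py 699.4 67.7 240 1.8
cat > rel.py <<'E'
import cv2; from h import *; from workcell import imaging,sensors
import sys
def loc(P,o,deg):
    a=np.radians(deg); x=P[...,0]-o[0];y=P[...,1]-o[1]
    return x*np.cos(a)+y*np.sin(a),-x*np.sin(a)+y*np.cos(a),P[...,2]
p=np.array(sensors.get_state()["tcp_pos"]); print("tcp",p.round(4))
for n in("scene","side"):
    c=imaging.read_camera(n); cv2.imwrite(f"pics/{n}_{sys.argv[1]}.png",c["color"])
    x,y,z=loc(cloud(c),p[:2],1.8); z=z-(p[2]-.1)
    m=redmask(c)&(abs(x)<.1)&(abs(y)<.07)&(z>-.01)&(z<.16)
    f=m&(z<.145)&(z>.12); print(n,"plate",f.sum(),rect(np.stack([x[f],y[f]],-1)),"top z",np.percentile(z[m],[98,99.7]).round(4))
    r=m&(z>.08)&(z<.098); print("  rim x",np.percentile(x[r],[1,99]).round(4),"y",np.percentile(y[r],[2,98]).round(4))
    k=m&(x>.04)&(abs(y)<.04); print("  lip x",np.percentile(x[k],[1,50,99]).round(4),"y",np.percentile(y[k],[2,98]).round(4), "z",np.percentile(z[k],[2,98]).round(4))
E
python3 rel.py a
```

```text
clock: 6.3
tcp_pos: [0.6481, 0.0665, 0.2791]
orientation: [0.0, 1.0, 0.015, 0.0]
wrist_force: [-0.3, 0.2, -4.3]
finger_gap: 0.0116
grip_force: 68.5
t 6.3 at [648.1  66.5 279.1] yaw 1.76 tilt z [ 0.e+00 -4.e-04 -1.e+00]
shift [51.3  0.4 39.1] turn -0.001 F [-0.3  0.2 -4.3] gap 0.011589532536743977 grip 68.54137301445007
tcp [0.6481 0.0665 0.2791]
scene plate 269 [ 0.1 -1.3 12.8 54.8 89.5] top z [0.1396 0.1406]
  rim x [-0.0322  0.0542] y [-0.0443  0.0425]
  lip x [0.0407 0.06   0.0759] y [-0.0302  0.0271] z [0.0422 0.0903]
side plate 180 [-1.2  2.3 15.8 55.7 89.5] top z [0.1362 0.1403]
  rim x [-0.0377  0.0526] y [-0.0421  0.0471]
  lip x [0.0403 0.0497 0.0752] y [-0.0124  0.0313] z [0.0431 0.0911]
```

```bash
python3 -m handwheel '[[3,0,0,0,0],[10,0,5,0,0],[20,1,12,0,0],[30,1,20,0,0],[38,1,27,0,0],[43,1,30,0,0],[44,1,32,0,0],[44,1,32,0,0]]' 70;python3 -m handwheel '[[0,0,5,0,0],[0,0,14,0,0],[0,0,25,0,0],[0,0,36,0,0],[0,0,47,0,0],[0,0,56,0,0],[0,0,60,0,0],[0,0,60,0,0]]'; python3 go.py 700 67.7 153 1.8; python3 rel.py b
```

```text
clock: 7.2
tcp_pos: [0.692, 0.0672, 0.2465]
orientation: [0.0, 1.0, 0.015, -0.001]
wrist_force: [0.0, 0.7, -3.6]
finger_gap: 0.0117
grip_force: 68.5
clock: 8.0
tcp_pos: [0.6915, 0.0671, 0.1861]
orientation: [0.0, 1.0, 0.015, -0.001]
wrist_force: [-0.3, -0.0, -2.8]
finger_gap: 0.0114
grip_force: 68.5
t 8.0 at [691.5  67.1 186.1] yaw 1.76 tilt z [-0.0017 -0.     -1.    ]
shift [ 8.6 -0.3 33.1] turn -0.001 F [-0.3 -0.  -2.8] gap 0.011427297252216195 grip 68.5360836982727
tcp [0.6915 0.0671 0.1861]
scene plate 261 [-0.9 -1.3 56.1 13.8  0.7] top z [0.1397 0.1409]
  rim x [-0.0324  0.0543] y [-0.045   0.0427]
  lip x [0.0407 0.0597 0.0756] y [-0.0302  0.0269] z [0.0417 0.0904]
side plate 147 [-0.5  3.6 58.1 14.4  0.4] top z [0.1369 0.1414]
  rim x [-0.0376  0.0529] y [-0.0409  0.0474]
  lip x [0.0402 0.05   0.0744] y [-0.0137  0.0315] z [0.0457 0.0931]
```

View pics/scene_b.png

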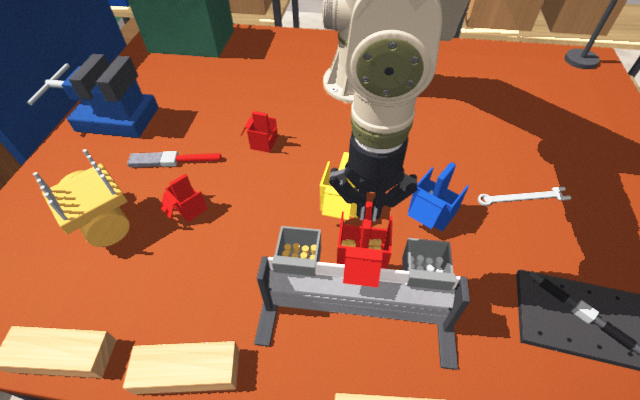

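The lip (362,268) is behind the top louvre, and the bin is centred between the grey bins (320 to 407). I'm feeling for the wall against the louvre.

```bash
for i in 1; do python3 -m handwheel '[[2,0,0,0,0],[4,0,0,0,0],[5,0,0,0,0],[6,0,0,0,0],[6,0,0,0,0]]'; done; python3 -m handwheel '[[1,0,0,0,0],[1,0,0,0,0]]';python3 -m handwheel '[[1,0,0,0,0],[1,0,0,0,0]]';python3 -m handwheel '[[1,0,0,0,0],[1,0,0,0,0]]'; python3 -m handwheel '[[1,0,0,0,0],[1,0,0,0,0]]'
```

```text
clock: 8.6
tcp_pos: [0.6982, 0.0672, 0.1871]
orientation: [0.0, 1.0, 0.015, 0.0]
wrist_force: [-0.4, -0.3, -3.2]
finger_gap: 0.0113
grip_force: 68.5
clock: 8.8
tcp_pos: [0.6991, 0.0673, 0.1871]
orientation: [0.0, 1.0, 0.015, -0.0]
wrist_force: [0.8, 0.2, -3.6]
finger_gap: 0.0115
grip_force: 68.5
clock: 9.0
tcp_pos: [0.7001, 0.0673, 0.1871]
orientation: [0.0, 1.0, 0.015, 0.0]
wrist_force: [-0.3, -0.1, -2.9]
finger_gap: 0.0114
grip_force: 68.5
clock: 9.2
tcp_pos: [0.7012, 0.0674, 0.1872]
orientation: [0.0, 1.0, 0.015, 0.0]
wrist_force: [-0.5, 0.3, -3.8]
finger_gap: 0.011
grip_force: 68.5
clock: 9.4
tcp_pos: [0.7021, 0.0674, 0.1871]
orientation: [0.0, 1.0, 0.015, 0.0]
wrist_force: [0.6, -0.0, -3.3]
finger_gap: 0.0113
grip_force: 68.6
```

```bash
python3 -m handwheel '[[1,0,0,0,0],[1,0,0,0,0]]' | grep -E "tcp|wrist";python3 -m handwheel '[[1,0,0,0,0],[1,0,0,0,0]]'| grep -E "tcp|wrist"
```

```text
tcp_pos: [0.7028, 0.0674, 0.1871]
wrist_force: [-1.0, -0.1, -3.6]
tcp_pos: [0.7036, 0.0675, 0.187]
wrist_force: [-2.5, -0.3, -2.9]
```

```bash
python3 -m handwheel '[[-2,0,0,0,0],[-3.5,0,0,0,0],[-3.5,0,4,0,0],[-3.5,0,9,0,0],[-3.5,0,14,0,0],[-3.5,0,18,0,0],[-3.5,0,20,0,0],[-3.5,0,20,0,0]]'; python3 -m handwheel '[[0,0,3,0,0],[0,0,6,0,0],[0,0,8,0,0],[0,0,8,0,0]]'; python3 -m handwheel '[[0,0,2,0,0],[0,0,2,0,0]]'
```

```text
clock: 10.6
tcp_pos: [0.7003, 0.0674, 0.1665]
orientation: [0.0, 1.0, 0.015, -0.0]
wrist_force: [-0.4, -0.1, -4.2]
finger_gap: 0.0116
grip_force: 68.6
clock: 11.0
tcp_pos: [0.7003, 0.0674, 0.1587]
orientation: [0.0, 1.0, 0.015, -0.0]
wrist_force: [0.1, -0.7, -2.7]
finger_gap: 0.0112
grip_force: 68.6
clock: 11.2
tcp_pos: [0.7005, 0.0674, 0.157]
orientation: [0.0, 1.0, 0.015, -0.0]
wrist_force: [-0.6, -0.2, -4.4]
finger_gap: 0.0115
grip_force: 68.6
```

No contact so far. I'm going down the last few mm by feel.

```bash
for i in a; do python3 -m handwheel '[[0,0,1,0,0],[0,0,1,0,0]]'| grep -E "tcp|wrist"; python3 -m handwheel '[[0,0,1,0,0],[0,0,1,0,0]]'| grep -E "tcp|wrist"; python3 -m handwheel '[[0,0,1,0,0],[0,0,1,0,0]]'| grep -E "tcp|wrist"; done
```

```text
tcp_pos: [0.7005, 0.0673, 0.1561]
wrist_force: [-0.6, -0.2, -3.2]
tcp_pos: [0.7005, 0.0674, 0.1551]
wrist_force: [-0.5, 0.1, -3.3]
tcp_pos: [0.7009, 0.0674, 0.1547]
wrist_force: [0.4, -0.0, -0.8]
```

```bash
python3 -m handwheel '[[0,0,0.5,0,0],[0,0,0.5,0,0],[0,0,0.5,0,0.3],[0,0,0.5,0,0.5],[0,0,0.5,0,0.6],[0,0,0.5,0,0.6],[0,0,0.5,0,0.6]]' 20; python3 -m handwheel '[[0,0,-8,0,0.6],[0,0,-25,0,0.6],[0,0,-55,0,0.6],[0,0,-90,0,0.6],[0,0,-130,0,0.6],[0,0,-150,0,0.6],[0,0,-150,0,0.6]]';  python3 -m handwheel '[[-30,0,0,0,0.6],[-75,0,0,0,0.6],[-120,0,0,0,0.6],[-150,0,0,0,0.6],[-150,0,0,0,0.6]]'
python3 - <<'E'
import cv2; from h import *; from workcell import imaging
o=np.array([.7424-.0,.0685]); a=np.radians(1.8)
for n in("scene","side"):
    c=imaging.read_camera(n); cv2.imwrite(f"pics/{n}_c.png",c["color"]); P=cloud(c)
    X=P[...,:2]-o; x=X@[np.cos(a),np.sin(a)]; y=X@[-np.sin(a),np.cos(a)]; z=P[...,2]
    m=redmask(c)&(abs(x+.03)<.1)&(abs(y)<.07)&(z>.03)
    p=m&(z>.175); print(n,"plate",rect(np.stack([x[p],y[p]],-1)),"top z",np.percentile(z[m],[98,99.5]).round(4))
    k=p&(x<-.05); j=p&(x>-.03); print("  top front/back",np.percentile(z[k],95).round(4),np.percentile(z[j],95).round(4))
    for s in(-1,1):
        r=m&(abs(z-.144)<.008)&(s*y>.035); print("  rim side",s,np.percentile(z[r],90).round(4) if r.any() else "")
    l=m&(x>.004)&(abs(y)<.04); print("  lip",l.sum(),np.percentile(z[l],[2,98]) if l.any() else "")
E
```

```text
clock: 12.5
tcp_pos: [0.7005, 0.0674, 0.1536]
orientation: [0.0, 1.0, 0.015, -0.0]
wrist_force: [0.6, 0.1, 0.1]
finger_gap: 0.0516
grip_force: 0.0
clock: 13.2
tcp_pos: [0.7019, 0.0673, 0.3087]
orientation: [0.0, 1.0, 0.015, 0.004]
wrist_force: [0.4, -0.2, 0.9]
finger_gap: 0.0513
grip_force: 0.0
clock: 13.7
tcp_pos: [0.5461, 0.063, 0.3042]
orientation: [-0.0, 1.0, 0.016, -0.001]
wrist_force: [0.3, 0.2, -0.1]
finger_gap: 0.0511
grip_force: 0.0
scene plate [-50.2  -1.2  57.6  13.8   0.1] top z [0.192 0.193]
  top front/back 0.1918 0.1932
  rim side -1 0.1441
  rim side 1 0.144
  lip 976 [0.09943315 0.1450247 ]
side plate [-50.6   3.4  55.5  15.4   4.4] top z [0.1914 0.1932]
  top front/back 0.1926 0.1939
  rim side -1 0.1416
  rim side 1 0.1437
  lip 28 [0.1391633 0.1466595]
```

View pics/side_c.png

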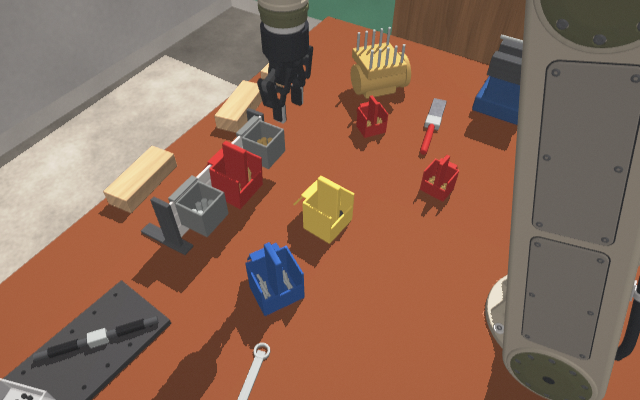

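View pics/scene_c.png

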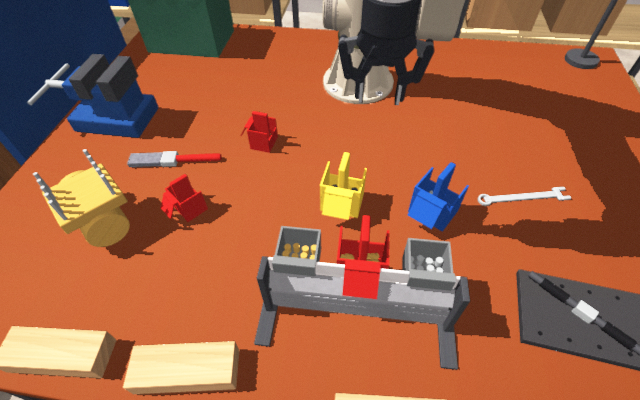

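The bin hangs between the grey bins in both views: side (235,172), scene (362,260). Both loose bins are undisturbed. Its plate measures about 8 mm farther forward than expected, so I'm checking that and the tilt.

Run:
```python
import cv2; from h import *; from workcell import imaging
o=np.array([.7005,.0674]); a=np.radians(1.8)
for n in("scene","side"):
    c=imaging.read_camera(n); P=cloud(c)
    X=P[...,:2]-o; x=X@[np.cos(a),np.sin(a)]; y=X@[-np.sin(a),np.cos(a)]; z=P[...,2]
    m=redmask(c)&(abs(x)<.1)&(abs(y)<.07)&(z>.03)
    for lo in (.15,.165,.18,.188):
        p=m&(z>lo)&(z<lo+.012); print(n,"plate z",lo,p.sum(),"x",np.percentile(x[p],[1,50,99]).round(4),"y",np.percentile(y[p],[1,99]).round(4))
    bins=np.arange(-.045,.035,.01); print("  top z by x",[(round(b+.005,3),round(np.percentile(z[q],97),4)) for b in bins if (q:=m&(z>.17)&(x>b)&(x<b+.01)).sum()>5])
    r=m&(z>.13)&(z<.152); print("  rim x",np.percentile(x[r],[1,99]).round(4),"y",np.percentile(y[r],[1,99]).round(4))
    for zz in(.06,.08,.1,.12,.14):
        f=m&(abs(z-zz)<.004)&(x<-.025); l=m&(abs(z-zz)<.004)&(x>.04); print("  z",zz,"front",f.sum(),np.median(x[f]).round(4) if f.any() else "","lip",np.median(x[l]).round(4) if l.any() else "")
    g=(cv2.cvtColor(c["color"],cv2.COLOR_BGR2HSV)[...,1]<70)&(abs(z-.138)<.004)&(abs(x-.04)<.03)&(abs(y)>.05)&(abs(y)<.07); print("  louvre x",np.percentile(x[g],[3,50,97]).round(4))
```

```text
scene plate z 0.15 37 x [-0.0299  0.0207  0.0226] y [-0.0083  0.0047]
scene plate z 0.165 43 x [-0.0161  0.0195  0.0216] y [-0.0083  0.0055]
scene plate z 0.18 185 x [-0.0345 -0.0087  0.0201] y [-0.0083  0.0053]
scene plate z 0.188 198 x [-0.0344 -0.0057  0.0194] y [-0.008   0.0045]
  top z by x [(np.float64(-0.03), np.float64(0.191)), (np.float64(-0.02), np.float64(0.1919)), (np.float64(-0.01), np.float64(0.1921)), (np.float64(0.0), np.float64(0.1928)), (np.float64(0.01), np.float64(0.1938)), (np.float64(0.02), np.float64(0.1936))]
  rim x [-0.0376  0.0551] y [-0.0458  0.0422]
  z 0.06 front 43 -0.0349 lip 
  z 0.08 front 81 -0.036 lip 0.0672
  z 0.1 front 75 -0.0377 lip 0.0736
  z 0.12 front 0  lip 0.0607
  z 0.14 front 31 -0.0336 lip 0.0481
  louvre x [0.0381 0.0418 0.0437]
side plate z 0.15 86 x [-0.0331 -0.0118  0.0228] y [-0.0023  0.01  ]
side plate z 0.165 92 x [-0.0348 -0.0131  0.0189] y [-0.0035  0.0096]
side plate z 0.18 154 x [-0.0354 -0.0129  0.0181] y [-0.0046  0.01  ]
side plate z 0.188 110 x [-0.035  -0.008   0.0181] y [-0.0038  0.0098]
  top z by x [(np.float64(-0.03), np.float64(0.1912)), (np.float64(-0.02), np.float64(0.1923)), (np.float64(-0.01), np.float64(0.1933)), (np.float64(0.0), np.float64(0.1933)), (np.float64(0.01), np.float64(0.1942)), (np.float64(0.02), np.float64(0.1923))]
  rim x [-0.0406  0.0485] y [-0.0428  0.0472]
  z 0.06 front 59 -0.0362 lip 
  z 0.08 front 67 -0.0379 lip 
  z 0.1 front 109 -0.0368 lip 
  z 0.12 front 49 -0.0317 lip 
  z 0.14 front 48 -0.0318 lip 0.0445
  louvre x [0.0379 0.0405 0.045 ]
```

The bin sits at full height but leans about 3° forward, with its foot on the lower louvres. I'll nudge the plate's front edge towards the rack with shut fingers, in case friction is holding it off its seat, and see what it settles to.

```bash
python3 -m handwheel '[[0,0,0,0,0],[20,0,20,0,0],[45,0,50,0,0],[70,0,85,0,0],[85,0,115,0,0],[88,0,130,0,0],[88,0,131,0,0],[88,0,131,0,0]]'; python3 -m handwheel '[[4,0,0,0,0],[8,0,0,0,0],[12,0,0,0,0],[16,0,0,0,0],[16,0,0,0,0]]'; python3 go.py 662 66 173 1.8
```

```text
clock: 14.7
tcp_pos: [0.6387, 0.0654, 0.172]
orientation: [0.0, 1.0, 0.015, -0.001]
wrist_force: [-0.9, 0.5, -0.2]
finger_gap: 0.0001
grip_force: 0.0
clock: 15.2
tcp_pos: [0.6553, 0.0659, 0.173]
orientation: [0.0, 1.0, 0.015, 0.0]
wrist_force: [0.5, -0.3, 1.0]
finger_gap: 0.0001
grip_force: 0.0
t 15.2 at [655.3  65.9 173. ] yaw 1.76 tilt z [ 1.e-03 -1.e-04 -1.e+00]
shift [ 6.7  0.1 -0. ] turn -0.001 F [ 0.5 -0.3  1. ] gap 8.706480013984722e-05 grip 0.0
```

```bash
f(){ grep -E "tcp|wrist"; }; python3 -m handwheel '[[1,0,0,0,0],[2,0,0,0,0]]'|f; python3 -m handwheel '[[1,0,0,0,0],[2,0,0,0,0]]'|f; python3 -m handwheel '[[1,0,0,0,0],[2,0,0,0,0]]'|f; python3 -m handwheel '[[1,0,0,0,0],[1,0,0,0,0]]'|f
```

```text
tcp_pos: [0.6565, 0.066, 0.1726]
wrist_force: [0.1, -0.3, 0.0]
tcp_pos: [0.6586, 0.0661, 0.1727]
wrist_force: [0.3, 0.1, -0.5]
tcp_pos: [0.6606, 0.0661, 0.1727]
wrist_force: [0.2, 0.5, 1.2]
tcp_pos: [0.6617, 0.0661, 0.1726]
wrist_force: [0.3, -0.0, -0.8]
```

```bash
f(){ grep -E "tcp|wrist"; }; python3 -m handwheel '[[1,0,0,0,0],[1,0,0,0,0]]'|f; python3 -m handwheel '[[1,0,0,0,0],[1,0,0,0,0]]'|f; python3 -m handwheel '[[1,0,0,0,0],[1,0,0,0,0]]'|f; python3 -m handwheel '[[1,0,0,0,0],[1,0,0,0,0]]'|f;  python3 rel.py d | head -3
```

```text
tcp_pos: [0.6627, 0.0662, 0.1727]
wrist_force: [-0.0, -0.3, 0.9]
tcp_pos: [0.6637, 0.0662, 0.1727]
wrist_force: [-0.5, -0.1, -0.3]
tcp_pos: [0.6647, 0.0662, 0.1727]
wrist_force: [0.6, -0.7, -0.5]
tcp_pos: [0.6656, 0.0663, 0.1726]
wrist_force: [-0.4, -0.3, 0.4]
tcp [0.6656 0.0663 0.1726]
scene plate 24 [33.1 -0.5 10.3 38.4 83.2] top z [0.1194 0.121 ]
  rim x [0.0067 0.0575] y [-0.0083  0.0053]
```

```bash
f(){ grep -E "tcp|wrist"; }; for i in 1; do python3 -m handwheel '[[1,0,0,0,0],[1,0,0,0,0]]'|f; python3 -m handwheel '[[1,0,0,0,0],[1,0,0,0,0]]'|f; python3 -m handwheel '[[1,0,0,0,0],[1,0,0,0,0]]'|f; python3 -m handwheel '[[1,0,0,0,0],[1,0,0,0,0]]'|f; done
cat > m.py <<'E'
import cv2; from h import *; from workcell import imaging
o=np.array([.7005,.0674]); a=np.radians(1.8)
for n in("scene","side"):
    c=imaging.read_camera(n); P=cloud(c)
    X=P[...,:2]-o; x=X@[np.cos(a),np.sin(a)]; y=X@[-np.sin(a),np.cos(a)]; z=P[...,2]
    m=redmask(c)&(abs(x)<.1)&(abs(y)<.07)&(z>.03)
    p=m&(z>.18); print(n,"plate top x",np.percentile(x[p],[1,99]).round(4))
    t=p&(z>.188)&(x>-.034)&(x<.019); print("  top slope deg",np.degrees(np.polyfit(x[t],z[t],1)[0]).round(2),"z at 0",np.polyfit(x[t],z[t],1)[1].round(4))
E
python3 m.py
```

```text
tcp_pos: [0.6667, 0.0663, 0.1727]
wrist_force: [-0.3, -0.0, -0.8]
tcp_pos: [0.6677, 0.0663, 0.1726]
wrist_force: [-0.4, -0.4, -1.0]
tcp_pos: [0.6687, 0.0664, 0.1726]
wrist_force: [-0.2, 0.9, 0.5]
tcp_pos: [0.6697, 0.0664, 0.1726]
wrist_force: [-1.3, 0.1, 0.9]
scene plate top x [-0.0351  0.0204]
  top slope deg 2.36 z at 0 0.1915
side plate top x [-0.0351  0.0184]
  top slope deg 1.77 z at 0 0.1915
```

```bash
f(){ grep -E "tcp|wrist"; }; python3 -m handwheel '[[1,0,0,0,0],[1,0,0,0,0]]'|f; python3 -m handwheel '[[1,0,0,0,0],[1,0,0,0,0]]'|f; python3 -m handwheel '[[1,0,0,0,0],[1,0,0,0,0]]'|f; python3 m.py
python3 - <<'E'
from workcell import imaging; import cv2
c=imaging.read_camera("side"); cv2.imwrite("pics/s_e.png",cv2.resize(c["color"][80:260,120:360],None,fx=3,fy=3,interpolation=cv2.INTER_CUBIC))
E
```

```text
tcp_pos: [0.6706, 0.0664, 0.1727]
wrist_force: [0.4, -0.3, 0.3]
tcp_pos: [0.6717, 0.0664, 0.1727]
wrist_force: [-0.0, -0.3, -0.2]
tcp_pos: [0.6727, 0.0665, 0.1726]
wrist_force: [0.5, 0.1, -0.3]
scene plate top x [-0.0318  0.0197]
  top slope deg 2.63 z at 0 0.1914
side plate top x [-0.0359  0.0191]
  top slope deg 2.15 z at 0 0.1913
```

View pics/s_e.png

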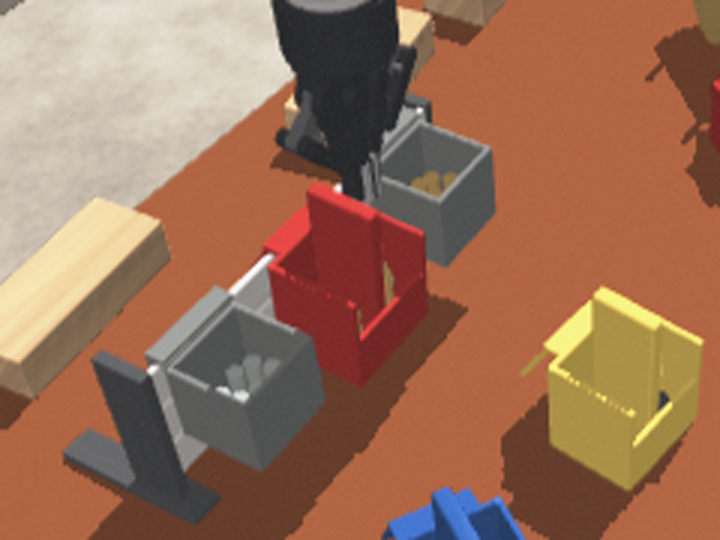

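Run:
```python
from h import *; from workcell import imaging,sensors
c=imaging.read_camera("side"); p=np.array(sensors.get_state()["tcp_pos"])
def pr(w):
    q=rot(c).T@(np.array(w)-c["xyz"]); return ((q[:2]/q[2]*c["fx"]+[c["cx"],c["cy"]]-[120,80])*3).round(0)
print("tcp",pr(p),"tcp+40up",pr(p+[0,0,.04]))
o=np.array([.7005,.0674])
for dx in(-.028,.028): print("plate end",dx,pr([o[0]+dx,o[1],.194]))
P=cloud(c); x=P[...,0];y=P[...,1];z=P[...,2]
h=cv2.cvtColor(c["color"],cv2.COLOR_BGR2HSV)
m=(h[...,2]<90)&(abs(x-.67)<.05)&(abs(y-.0665)<.03)&(z>.165)&(z<.21)&~redmask(c)
print(m.sum(),np.percentile(P[m],[3,50,97],axis=0).round(4))
```

```text
tcp [369. 227.] tcp+40up [362. 184.]
plate end -0.028 [364. 205.]
plate end 0.028 [302. 178.]
1 [[0.6623 0.0663 0.2075]
 [0.6623 0.0663 0.2075]
 [0.6623 0.0663 0.2075]]
```

Run:
```python
from workcell import imaging; import cv2, numpy as np
c=imaging.read_camera("scene")["color"][170:320,250:450]; w=imaging.read_camera("wrist")["color"][60:360,130:510]
a=cv2.resize(c,(400,300),interpolation=cv2.INTER_CUBIC); cv2.imwrite("pics/mos.png",np.hstack([a,w]))
```

```text
(no output)
```

View pics/mos.png

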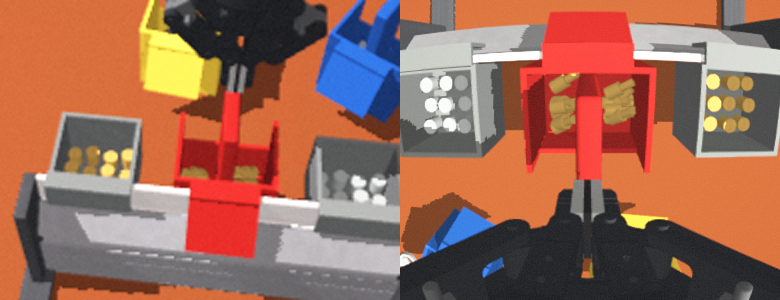

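The fingers are right at the plate's front end, with the bin centred and straight in its place. I'm continuing the gentle push.

```bash
f(){ grep -E "tcp|wrist"; }; python3 -m handwheel '[[1,0,0,0,0],[1,0,0,0,0],[1,0,0,0,0]]'|f; python3 -m handwheel '[[1,0,0,0,0],[1,0,0,0,0],[1,0,0,0,0]]'|f; python3 m.py
```

```text
tcp_pos: [0.6736, 0.0665, 0.1727]
wrist_force: [0.1, -0.3, -0.5]
tcp_pos: [0.6746, 0.0666, 0.1727]
wrist_force: [-0.6, 1.2, -0.1]
scene plate top x [-0.0299  0.0203]
  top slope deg 2.57 z at 0 0.1913
side plate top x [-0.0357  0.0184]
  top slope deg 2.73 z at 0 0.1912
```

Run:
```python
from h import *; from workcell import imaging,sensors
s=sensors.get_state(); p=np.array(s["tcp_pos"]); print(p,s["finger_gap"],np.round(s["tau"],2))
for n in("scene","side"):
    c=imaging.read_camera(n); P=cloud(c); x,y,z=[P[...,i] for i in range(3)]
    m=(abs(x-p[0])<.06)&(abs(y-p[1])<.025)&(z>.15)&(z<.25)&~redmask(c)
    S=cv2.cvtColor(c["color"],cv2.COLOR_BGR2HSV)[...,1]; m&=S<120
    for lo in np.arange(.16,.25,.01):
        q=m&(z>=lo)&(z<lo+.01)
        if q.sum()>2: print(n,round(lo,2),q.sum(),"x",np.percentile(x[q],[3,97]).round(4),"y",np.percentile(y[q],[3,97]).round(4))
```

```text
[0.67455111 0.06654064 0.17263346] 1.4676098258856824e-05 [ -0.   -59.73  30.04  -0.    -0.    -0.  ]
scene 0.2 4 x [0.6819 0.6833] y [0.0611 0.0688]
scene 0.21 52 x [0.6784 0.684 ] y [0.0539 0.0773]
scene 0.22 62 x [0.6777 0.6843] y [0.0537 0.0785]
scene 0.23 55 x [0.6782 0.6841] y [0.0536 0.078 ]
scene 0.24 69 x [0.6638 0.6857] y [0.0495 0.0828]
side 0.2 4 x [0.664  0.6742] y [0.0637 0.0741]
side 0.21 39 x [0.6618 0.6791] y [0.0634 0.0822]
side 0.22 56 x [0.662  0.6791] y [0.0557 0.0827]
side 0.23 41 x [0.6623 0.6741] y [0.0574 0.0827]
side 0.24 30 x [0.6605 0.6682] y [0.0559 0.0819]
```

The line fit gives about 2.6° of lean with the plate top at about 191.5 mm. That is what the 4 mm slot play predicts for a bin fully seated on the louvre: about 2.7° and 192 mm. It didn't shift, so I'm backing the tool out the way it came and checking once more.

```bash
python3 -m handwheel '[[-5,0,0,0,0],[-15,0,0,0,0],[-30,0,0,0,0],[-45,0,0,0,0],[-50,0,0,0,0],[-50,0,0,0,0]]'; python3 -m handwheel '[[0,0,-30,0,0],[0,0,-70,0,0],[0,0,-110,0,0],[-10,0,-130,0,0],[-20,0,-130,0,0],[-20,0,-130,0,0]]' >/dev/null; python3 m.py
python3 - <<'E'
from h import *; from workcell import imaging,sensors
c=imaging.read_camera("side"); P=cloud(c); z=P[...,2]
o=np.array([.7005,.0674]); m=redmask(c)&(np.hypot(P[...,0]-o[0],P[...,1]-o[1])<.07)&(z>.02)
print("lowest red z",np.percentile(z[m],.5).round(4),"clock",sensors.get_state()["clock"])
c0=__import__("pickle").load(open("d0.pkl","rb"))["side"]["color"]
print("blue/yellow change",np.abs(c["color"][175:320,240:360].astype(int)-c0[175:320,240:360]).mean().round(2))
E
```

```text
clock: 20.1
tcp_pos: [0.624, 0.065, 0.1732]
orientation: [0.0, 1.0, 0.015, 0.0]
wrist_force: [0.9, -1.1, -0.4]
finger_gap: 0.0
grip_force: 0.0
scene plate top x [-0.0349  0.0203]
  top slope deg 2.95 z at 0 0.1915
side plate top x [-0.0353  0.0174]
  top slope deg 2.78 z at 0 0.1914
lowest red z 0.0509 clock 20.85
blue/yellow change 2.78
```

```bash
python3 -c "
from workcell import workorder; print(workorder.hand_in())"
```

```text
the job is handed in; nothing more can be done
None
```

The red bin hangs seated on the top louvre between the grey bins, about 51 mm clear of the bench and leaning forward about 2.8° (the play in its slot) rather than dead level; blue and yellow were left alone, and I handed the job in at about 21 s with no verdict returned.

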